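Hook the pedal's return spring

ROBOT

A 6-joint arm with a two-finger parallel gripper is mounted at the origin on a cart in front of the work surface, level with it; the furniture and walls round the work are solid. World frame = base frame: x ahead of the robot, y to its left, z up, the work surface at z = 0. Lengths are in m, angles in degrees, forces in N, time in s.
With the tool pointing down it reaches from about 0.35 to 0.875 m from the base axis. Payload 4.2 kg.
Tool frame: the origin (TCP) lies on the centre line of the jaws, within the pads' length; the fingertips stand 19 mm ahead of it and the grasp point (between the pads) is the TCP; x points along the fingers, y is the direction in which the jaws open and shut, and the axes are right-handed (so a half turn about x gives the same grasp; the last joint's range is limited). The gripper opens to 87 mm and grips with 3 to 60 N. Pads are 19 mm wide; open, the fingers measure 117 mm over their backs; the gripper's body (75 mm by 190 mm) begins 51 mm behind the grasp point.
Start: joints at [-50.902, 22.042, 0.453, 0, -68.411, -14.817], TCP at [0.257, -0.57, 0.242] pointing down, gripper open.
Joint ranges: [-179.83, 179.83], [-69.29, 118.12], [-61.27, 80.66], [-181.25, 117.63], [-171.15, -9.14], [-177.46, 177.46]. Speed limits (degrees/s): [159.86, 159.86, 180, 180, 180, 180].

INTERFACE

Orientations are given as a 3x3 rotation matrix whose columns are the frame's x, y, z axes.
In Python, from station import r, viewer, job, spotter gives the robot as it stands.
- The arm moves only by the tool play_rows, never from a script. Its argument "commands" is a list of rows, each an object of numbers: "fingers": the gripper command: -1 is fully open, 1 is shut, values between are in proportion; "tx", "ty", "tz": the shift along the tool's x, y, z normalised to -1 to 1, where 1 is 750 mm; "ax", "ay", "az": the turn, a rotation vector about the tool's x, y, z normalised to -1 to 1, where 1 is pi rad. In form: [{"fingers": .., "tx": .., "ty": .., "tz": .., "ax": .., "ay": .., "az": ..}, ...]. A call has 1 to 5 rows; each row is the pose to reach, as a shift and turn from the pose commanded when the call began, along the tool's axes at that moment, turning the shorter way round; what a row does not reach only later rows make up. A row lasts 1/12 s, in which the tool goes at most 41.7 mm and 7.16 degrees, less where a joint would pass 70% of its speed; a pose out of reach is approached as far as the arm can. A call with a number of a shift or a turn outside -1 to 1 is refused whole. A call with a gripper value outside its range is refused whole. The fingers move at their own pace and stop on an object; the grip force is fixed at half the most. Time passes only in rows, so rows that repeat a pose let the fingers close. It gives the time, the measured TCP pose, the force and the opening at its end, in the units of the state.
- r.sense(): the state, without advancing time (a new reading comes with each control period).
- viewer.capture(name): name is "side" or "top" or "wrist"; returns a dict with "image" (480x640x3 uint8, red, green, blue), "fx", "fy", "cx", "cy" (pixels), "dist" ([k1, k2, p1, p2, k3] as OpenCV has them; the pictures are not rectified), "R" (3x3) and "t" (3): a world point X has camera coordinates R X + t; the wrist camera has in their place "mount" (4x4, takes a point from camera to tool coordinates, whose origin is the TCP and whose axes are the tool frame's). Camera axes: x right, y down, z forward; pixel columns grow to the right and rows downward; lengths in m; the calibration is good to about 2 mm. A picture is of the moment at which its call begins: read the wrist's pose just before it. There is no depth.
- job.finish_job(): hands the job in, once; it reports no verdict.
Trained networks look in a picture, given as the dict that the camera call returned (one of the last four; its "shot" number tells which), for a name from the list of things; names that differ only in an ending like _2 or _b are one class to them, and where a whole thing is asked for, a point or a joint stands for the part that bears it (a point fixed in the world has none). Each returns a list of dicts, best first, with "score" (0 to 1); they miss things now and then, are a little off and sometimes report something else, mostly with a low value. They report only what shows in the picture. A call takes as long as a camera call.
- spotter.find_in(name, picture): "uv" ([column, row] in pixels, amid what is visible of it).
- spotter.silhouettes(name, picture): "region" (480x640 bool, what is visible of it) and "uv" ([column, row] in pixels, amid what is visible of it).
The state is a dict: "time_s": time; "joints": joint angles; "joint_velocities": joint speeds; "effort": joint torques, N m; "tcp_pos": TCP position; "ee_rot": TCP orientation; "wrist_force": force on the tool from outside, world axes, zero at the start; "moment": the same for the moment, N m; "gripper_width": opening from 0.0 (shut) to 1.0 (fully open).
Only numpy, scipy, OpenCV 4.12 (cv2) and the standard library are available. Lean on these libraries where they do the work, as an engineer would, in place of code of your own. Each camera call takes 0.05 s, during which the arm holds its last target. There are 200 camera calls.

TASK

Hook the return spring of the wheel's foot pedal onto its brass anchor post with the blue spring puller: put the puller's rod in the red eye at the spring's end, stretch the spring out past the post, and let its hook draw back onto the post. Do not touch the spring or the pedal unit with the fingers. Leave the spring hooked and stand the puller upright in its wooden stand again.

Things in the scene. Friction and masses are not known exactly. Their poses are not given: they have to be found in the camera images.
- pedal_unit: Foot-pedal unit, fixed on the table: grey plate 225 x 135 x 10 mm; a black ribbed pedal (205 x 62 mm, 30 mm high) along its +y side; on the plate a steel pivot pin (44 mm high), the steel coil spring turning on it, and the brass anchor post. Origin: on the pin's vertical axis, at table height; z up; +x points from the pin to the post, which stands at x = 121 mm, y = 0.
- spring_swing (a joint): Angle (rad) of the spring about the pivot pin, in a level plane 32 mm above the table: 0 when it points at the post, positive towards the pedal (counter-clockwise from above). It turns freely and stays where left. It starts 0.30 to 0.55 rad on the negative side, clear of the post; the hook's mouth faces the post.
- spring_hook (a joint): Stretch of the spring (m), 0 slack as at the start, at most 0.075. It stretches along its own length only, needs 0.1 N per mm, and shrinks back when let go. Slack, measured along it from the pin's axis: coil 12 to 55 mm, mouth of the hook 58 to 84 mm. Hooked on the post it is stretched about 25 mm; to pass the post into the mouth it must be stretched 44 to 54 mm (best 50).
- hook_bend (a point): Centre of the hook's bend on the spring's centre line, 92 mm from the pin's axis when slack. Flat open hook of 4 mm steel wire, inside radius 9 mm, centre line 11 mm out; shank on the side away from the pedal (-y), mouth open to the pedal side (+y), its lip reaching 13.5 mm off the centre line. x lies along the spring, outward. Hooked, the post lies inside the bend, 4 mm beyond this point.
- spring_eye (a point): Centre of the red closed pull eye at the spring's free end, 117 mm from the pin's axis when slack, 142 mm when hooked: a level ring of 4 mm wire, clear hole 22 mm across, 32 mm above the table, open above, with 22 mm of air between its middle plane and the grey plate.
- anchor_post (a point): Point on the axis of the brass anchor post (10 mm diameter, cap 15 mm, top 46 mm above the table), at the height of the spring's hook, 32 mm above the table.
- spring_puller: Spring puller, loose, about 90 g: blue flat-sided handle 24 x 24 x 60 mm over a steel collar (38 mm across, 5 mm thick) and a steel rod of 8 mm with an 11 mm bulb at its end. Origin: lower end of the rod; z up through the handle, x and y square to the handle's sides. Collar's underside at z = 42 mm, handle z = 47 to 107 mm. It starts upright in its stand, hanging on the collar.
- puller_stand: Beech block 78 x 78 x 55 mm, fixed on the table, with one upright bore of 26 mm, 46 mm deep, in the middle of its top. Origin: centre of its underside; z up. The puller stands in it with the rod in the bore and the collar on the top, the rod's end then 13 mm above the table.

How it is judged (in metres and radians):
On the way:
1. with the puller's rod in the eye, the spring is pulled out beyond its hooked length (eye more than 152 mm from the pivot axis) (horizontal distance between spring_eye and pedal_unit above 0.152 m and distance between spring_puller and spring_eye below 0.045 m and contact force between spring_puller and pedal_unit above 1 N), for 0.1 s.
At the end, for the whole second after the job is handed in: Hook held on the post, puller off it: eye's centre 134 to 150 mm from the pivot axis towards the post, within 12 mm of the line pivot-post. Puller at rest in its stand: upright within 10 degrees, rod's end within 15 mm of the bore's axis and under 20 mm above the table (x of spring_eye in the frame of pedal_unit between 0.134 and 0.15 m and y of spring_eye in the frame of pedal_unit between -0.012 and 0.012 m and horizontal distance between spring_eye and anchor_post below 0.03 m and contact force between spring_puller and pedal_unit below 0.1 N and horizontal distance between spring_puller and puller_stand below 0.015 m and z of spring_puller in the frame of puller_stand below 0.02 m and angle between spring_puller's own z axis and vertical below 0.17 rad and linear speed of spring_puller below 0.02 m/s); the robot touches nothing.
It fails at once if the fingers touch the spring or the pedal unit (more than 0.5 N) (contact force between the fingers and pedal_unit above 0.5 N).
It also fails if it takes over 58 s, if anything falls off the work surface, if the arm or the gripper's body presses on something with over 40 N, if the wrist force passes 120 N, or if a joint passes its speed limit or range.

## Working session

There is one attempt and no reset: what is moved stays moved. The work goes in short steps, Python scripts to look and compute and a tool call to move; the robot and the scene stay as the last step left them, time stands still between calls to the robot, and variables do not carry over. Pictures are saved under pics/ and viewed, about 8 in all and at most 12, crops included, and the job is handed in when it is done.

Besides the shell and the picture viewer there is one more tool, called after "Request:" by a JSON object that holds its "op" and its "data", one argument or row to a line. play_rows: Moves the arm, as the interface text tells. Its arguments: {"type":"object","properties":{"commands":{"type":"array"}},"required":["commands"]}

```bash
ls; mkdir -p pics; cat > h.py <<'E'
import numpy as np, cv2
from station import r, viewer, job, spotter
def cap(n):
    s=r.sense(); p=viewer.capture(n)
    if 'mount' in p:
        M=np.array(p['mount']); Rt=np.array(s['ee_rot']); tt=np.array(s['tcp_pos'])
        Rc=Rt@M[:3,:3]; tc=Rt@M[:3,3]+tt
        p['R']=Rc.T; p['t']=-Rc.T@tc
    return p
def K(p): return np.array([[p['fx'],0,p['cx']],[0,p['fy'],p['cy']],[0,0,1.]])
def ray(p,uv):
    x=cv2.undistortPoints(np.array([[uv]],float),K(p),np.array(p['dist'],float))[0,0]
    R=np.array(p['R']);t=np.array(p['t'])
    return -R.T@t, R.T@np.array([x[0],x[1],1.])
def onz(p,uv,z):
    c,d=ray(p,uv); return c+d*(z-c[2])/d[2]
def proj(p,X):
    R=np.array(p['R']);t=np.array(p['t'])
    return cv2.projectPoints(np.atleast_2d(np.array(X,float)),cv2.Rodrigues(R)[0],t.reshape(3,1),K(p),np.array(p['dist'],float))[0][:,0]
def tri(l):
    A=np.zeros((3,3));b=np.zeros(3)
    for p,uv in l:
        c,d=ray(p,uv);d/=np.linalg.norm(d);P=np.eye(3)-np.outer(d,d);A+=P;b+=P@c
    return np.linalg.solve(A,b)
def save(p,n,crop=None,s=1):
    im=p['image'][:,:,::-1]
    if crop: im=im[crop[1]:crop[3],crop[0]:crop[2]]
    cv2.imwrite('pics/'+n+'.png',cv2.resize(im,None,fx=s,fy=s,interpolation=cv2.INTER_CUBIC))
E
python3 - <<'E'
from h import *
np.set_printoptions(precision=4,suppress=True)
s=r.sense();print(s['tcp_pos'],s['ee_rot'],s['gripper_width'],s['time_s'])
P={}
for n in ['side','top']:
    p=P[n]=cap(n)
    print(n,'cam',-np.array(p['R']).T@p['t'])
    for k in ['pedal_unit','spring_eye','hook_bend','anchor_post','spring_puller','puller_stand']:
        print(n,k,[(np.round(d['uv'],1),round(d['score'],2),np.round(onz(p,d['uv'],.032),3)) for d in spotter.find_in(k,p)[:2]])
im=np.hstack([P['side']['image'],P['top']['image']])[:,:,::-1]
cv2.imwrite('pics/a.png',P['top']['image'][:,:,::-1]);cv2.imwrite('pics/b.png',P['side']['image'][:,:,::-1])
E
```

```text
pics
[ 0.2568 -0.5692  0.2405] [[-0.0009 -0.411   0.9116]
 [ 0.0019  0.9116  0.411 ]
 [-1.      0.0021 -0.0001]] 0.9981783866861897 0.0
side cam [0.3321 0.9599 0.645 ]
side pedal_unit [(array([338.6, 271.7]), 0.72, array([0.458, 0.115, 0.032]))]
side spring_eye [(array([263.6, 343.5]), 0.39, array([0.548, 0.36 , 0.032]))]
side hook_bend [(array([325.6, 244.9]), 0.56, array([0.507, 0.017, 0.032]))]
side anchor_post [(array([336.6, 269. ]), 0.61, array([0.464, 0.106, 0.032]))]
side spring_puller [(array([261.5, 316.9]), 0.62, array([0.574, 0.293, 0.032]))]
side puller_stand [(array([266.3, 342.1]), 0.82, array([0.545, 0.355, 0.032])), (array([313.8, 258.5]), 0.64, array([0.521, 0.079, 0.032]))]
top cam [0.3759 0.0574 1.0043]
top pedal_unit [(array([310. , 266.9]), 0.73, array([0.462, 0.057, 0.032]))]
top spring_eye [(array([299.8, 235.7]), 0.75, array([0.532, 0.082, 0.032]))]
top hook_bend [(array([330.3, 245.7]), 0.76, array([0.511, 0.012, 0.032]))]
top anchor_post []
top spring_puller [(array([180.3, 217.6]), 0.82, array([0.567, 0.352, 0.032]))]
top puller_stand [(array([190.4, 226.5]), 0.61, array([0.547, 0.329, 0.032])), (array([311.2, 268.7]), 0.26, array([0.458, 0.054, 0.032]))]
```

View pics/a.png

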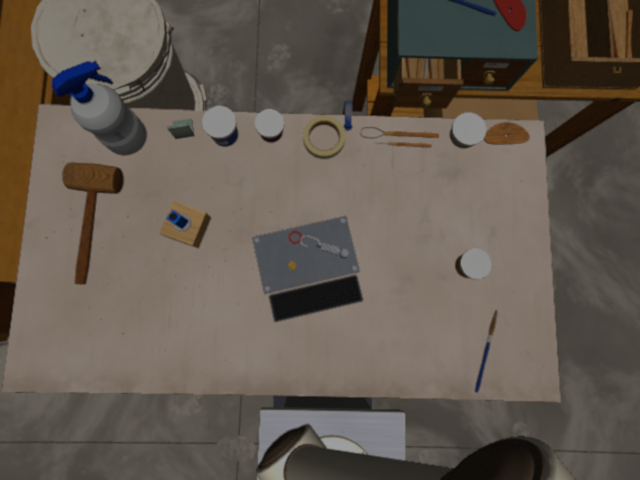

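View pics/b.png

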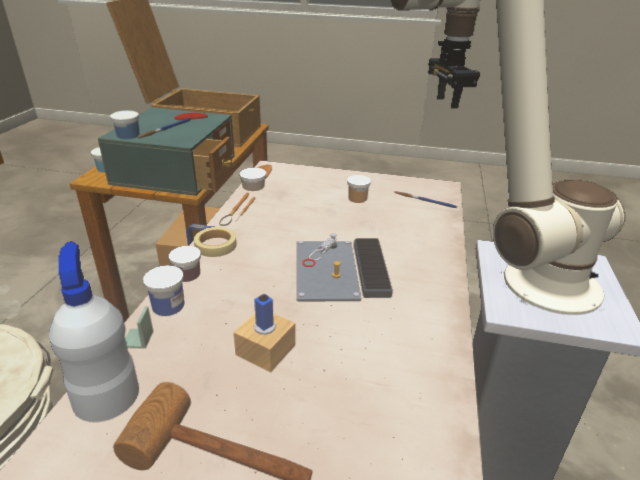

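The top view shows the unit with pin (345,253), post (292,265) and eye (294,237), and the pedal on the robot's side. The puller and stand are at (185,222). The side view agrees.

```bash
python3 - <<'E'
from h import *
np.set_printoptions(precision=4,suppress=True)
t=cap('top');s=cap('side')
print('pin',onz(t,(345,253),.044),'post',onz(t,(292,265),.046),'eye',onz(t,(294.5,237.5),.032))
print('side post',onz(s,(337,263),.046),'eye',onz(s,(309,263),.032))
for n,p in(('t',t),('s',s)):
    for k in('spring_puller','puller_stand'):
        d=spotter.silhouettes(k,p)[0]; m=d['region'];ys,xs=np.nonzero(m); print(n,k,d['score'],m.sum(),xs.min(),xs.max(),ys.min(),ys.max())
        rect=cv2.minAreaRect(np.c_[xs,ys].astype(np.float32));print(rect)
cv2.imwrite('pics/c.png',cv2.resize(t['image'][190:310,150:370,::-1],None,fx=3.6,fy=3.6,interpolation=cv2.INTER_CUBIC))
E
```

```text
pin [ 0.494  -0.0202  0.044 ] post [0.4642 0.0968 0.046 ] eye [0.528  0.0937 0.032 ]
side post [0.4646 0.1032 0.046 ] eye [0.5277 0.0983 0.032 ]
t spring_puller 0.64 291 168 190 211 230
((178.8000030517578, 219.9000244140625), (22.807889938354492, 16.099689483642578), 26.56505012512207)
t puller_stand 0.72 1219 160 209 201 247
((184.89654541015625, 223.7586212158203), (42.70992660522461, 37.139068603515625), 21.801406860351562)
s spring_puller 0.88 670 254 274 294 333
((264.0, 313.5), (39.0, 20.0), 90.0)
s puller_stand 0.76 2285 233 294 315 370
((264.4000549316406, 337.70001220703125), (59.479408264160156, 55.45448303222656), 26.56505012512207)
```

View pics/c.png

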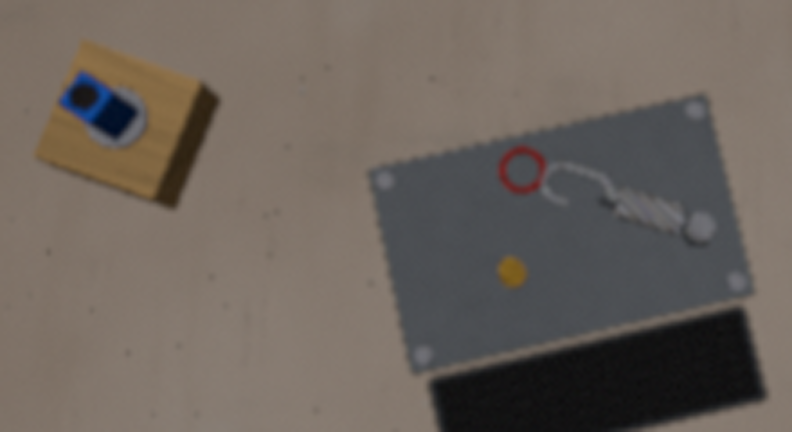

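```bash
cat >> h.py <<'E'
def plan(pos,yaw=None):
    "yaw: world heading (deg, mod 180) of jaw y; returns shift in units, ax"
    s=r.sense();R=np.array(s['ee_rot']);d=np.array(pos)-s['tcp_pos']
    sh=R.T@d/.75
    a=np.zeros(3)
    if yaw is not None:
        cur=np.degrees(np.arctan2(R[1,1],R[0,1])); dy=(yaw-cur+90)%180-90
        c,sn=np.cos(np.radians(yaw if abs(((yaw-cur)+180)%360-180)<=90 else yaw+180)),np.sin(np.radians(yaw if abs(((yaw-cur)+180)%360-180)<=90 else yaw+180))
        T=np.c_[[0,0,-1],[c,sn,0],[sn,-c,0]]
        a=cv2.Rodrigues(R.T@T)[0][:,0]/np.pi
        print('cur yaw %.1f turn %.1f'%(cur,dy))
    print('t',s['time_s'],'tcp',np.round(s['tcp_pos'],4),'dist mm',np.linalg.norm(d)*1000,'| tx ty tz',np.round(sh,4),'ax ay az',np.round(a,4))
E
python3 - <<'E'
from h import *
np.set_printoptions(precision=4,suppress=True)
t=cap('top')
print('collar',onz(t,(182.8,222.2),.057),'htop',onz(t,(173.3,216.4),.12))
# stand top corners from crop
C=np.array([(82,42),(202,82),(155,200),(37,157)])/3.6+[150,190]
W=np.array([onz(t,c,.055) for c in C]);print(W,W.mean(0))
for i in range(4):
    e=W[(i+1)%4]-W[i];print(np.linalg.norm(e),np.degrees(np.arctan2(e[1],e[0])))
H=[onz(t,np.array(c)/3.6+[150,190],.12) for c in ((85,72),(110,90),(60,103),(83,120))]
for i,j in((0,1),(0,2),(2,3),(1,3)):
    e=H[j]-H[i];print('h',np.linalg.norm(e),np.degrees(np.arctan2(e[1],e[0])))
plan((0.5,0.33,0.3),60)
E
```

```text
collar [0.5519 0.3388 0.057 ] htop [0.5517 0.3401 0.12  ]
[[0.5979 0.3644 0.055 ]
 [0.5748 0.2898 0.055 ]
 [0.5009 0.3137 0.055 ]
 [0.5255 0.3863 0.055 ]] [0.5498 0.3386 0.055 ]
0.07809046040225286 -107.18959023942128
0.07762699468111389 162.08102350056066
0.0766945666581278 71.28378570989729
0.07557870071773928 -16.85986563155093
h 0.01793385655576568 -124.2527812086171
h 0.022413612193597138 145.23492793735127
h 0.016600331823048684 -124.86890860723977
h 0.02264330502107726 141.8604207474824
cur yaw 114.3 turn -54.3
t 1.05 tcp [ 0.257  -0.5697  0.2415] dist mm 933.7487823454318 | tx ty tz [-0.0779  0.9603  0.7886] ax ay az [ 0.3016  0.     -0.    ]
```

```bash
python3 - <<'E'
from h import *
print(np.array(viewer.capture('wrist')['mount']).round(3))
plan((0.46,0.05,0.30),145)
E
```

```text
[[-0.002 -0.279  0.96  -0.143]
 [ 1.    -0.001  0.002 -0.   ]
 [ 0.     0.96   0.279 -0.077]
 [ 0.     0.     0.     1.   ]]
cur yaw 114.3 turn 30.7
t 1.1 tcp [ 0.257  -0.5697  0.2415] dist mm 654.6688557439413 | tx ty tz [-0.0779  0.6418  0.5864] ax ay az [-0.1707  0.     -0.    ]
```

Request:
{"op": "play_rows", "data": {
  "commands": [
    {"fingers": -1, "tx": -0.0234, "ty": 0.1925, "tz": 0.1759, "ax": 0, "ay": 0, "az": 0},
    {"fingers": -1, "tx": -0.0234, "ty": 0.1925, "tz": 0.1759, "ax": 0, "ay": 0, "az": 0},
    {"fingers": -1, "tx": -0.0234, "ty": 0.1925, "tz": 0.1759, "ax": 0, "ay": 0, "az": 0},
    {"fingers": -1, "tx": -0.0234, "ty": 0.1925, "tz": 0.1759, "ax": 0, "ay": 0, "az": 0},
    {"fingers": -1, "tx": -0.0234, "ty": 0.1925, "tz": 0.1759, "ax": 0, "ay": 0, "az": 0}
  ]
}}

```text
time_s: 1.52
tcp_pos: [0.3182, -0.3814, 0.2596]
ee_rot: [[0.001, -0.412, 0.911], [-0.0, 0.911, 0.412], [-1.0, -0.0, 0.001]]
wrist_force: [1.5, 0.8, -0.3]
gripper_width: 1.004
```

Request:
{"op": "play_rows", "data": {
  "commands": [
    {"fingers": -1, "tx": -0.0234, "ty": 0.1925, "tz": 0.1759, "ax": 0, "ay": 0, "az": 0},
    {"fingers": -1, "tx": -0.0234, "ty": 0.1925, "tz": 0.1759, "ax": 0, "ay": 0, "az": 0},
    {"fingers": -1, "tx": -0.0234, "ty": 0.1925, "tz": 0.1759, "ax": 0, "ay": 0, "az": 0},
    {"fingers": -1, "tx": -0.0234, "ty": 0.1925, "tz": 0.1759, "ax": 0, "ay": 0, "az": 0},
    {"fingers": -1, "tx": -0.0234, "ty": 0.1925, "tz": 0.1759, "ax": 0, "ay": 0, "az": 0}
  ]
}}

```text
time_s: 1.93
tcp_pos: [0.3792, -0.1955, 0.2775]
ee_rot: [[0.002, -0.413, 0.911], [-0.0, 0.911, 0.413], [-1.0, -0.001, 0.002]]
wrist_force: [0.7, -0.4, -0.1]
gripper_width: 1.001
```

Request:
{"op": "play_rows", "data": {
  "commands": [
    {"fingers": -1, "tx": -0.0234, "ty": 0.1925, "tz": 0.1759, "ax": 0, "ay": 0, "az": 0},
    {"fingers": -1, "tx": -0.0234, "ty": 0.1925, "tz": 0.1759, "ax": 0, "ay": 0, "az": 0},
    {"fingers": -1, "tx": -0.0234, "ty": 0.1925, "tz": 0.1759, "ax": 0, "ay": 0, "az": 0},
    {"fingers": -1, "tx": -0.0234, "ty": 0.1925, "tz": 0.1759, "ax": 0, "ay": 0, "az": 0},
    {"fingers": -1, "tx": -0.0234, "ty": 0.1925, "tz": 0.1759, "ax": 0, "ay": 0, "az": 0}
  ]
}}

```text
time_s: 2.35
tcp_pos: [0.4403, -0.0093, 0.295]
ee_rot: [[0.002, -0.413, 0.911], [0.001, 0.911, 0.413], [-1.0, -0.0, 0.002]]
wrist_force: [0.2, -0.1, -0.3]
gripper_width: 0.998
```

Request:
{"op": "play_rows", "data": {
  "commands": [
    {"fingers": -1, "tx": -0.0077, "ty": 0.0643, "tz": 0.0587, "ax": -0.1707, "ay": 0, "az": 0},
    {"fingers": -1, "tx": -0.0077, "ty": 0.0643, "tz": 0.0587, "ax": -0.1707, "ay": 0, "az": 0},
    {"fingers": -1, "tx": -0.0077, "ty": 0.0643, "tz": 0.0587, "ax": -0.1707, "ay": 0, "az": 0},
    {"fingers": -1, "tx": -0.0077, "ty": 0.0643, "tz": 0.0587, "ax": -0.1707, "ay": 0, "az": 0},
    {"fingers": -1, "tx": -0.0077, "ty": 0.0643, "tz": 0.0587, "ax": -0.1707, "ay": 0, "az": 0}
  ]
}}

```text
time_s: 2.77
tcp_pos: [0.4601, 0.0507, 0.3]
ee_rot: [[0.0, -0.823, 0.568], [0.0, 0.568, 0.823], [-1.0, -0.0, 0.0]]
wrist_force: [0.3, 0.1, -1.0]
gripper_width: 0.998
```

```bash
python3 - <<'E'
from h import *
p=cap('wrist');save(p,'w1');np.save('w1.npy',p,allow_pickle=True)
s=r.sense();print(s['joints'],s['ee_rot'])
for k in ['spring_eye','hook_bend','anchor_post','pedal_unit']:
    print(k,[(np.round(d['uv'],1),round(d['score'],2),np.round(onz(p,d['uv'],.032),4)) for d in spotter.find_in(k,p)[:2]])
plan((0.552,0.339,0.25),145)
E
```

```text
[ 2.64561751e+01  3.58101045e+00 -1.53597556e+01  9.41289008e-04
 -7.10538478e+01 -6.11999011e+01] [[ 9.10843857e-05 -8.21712386e-01  5.69902400e-01]
 [ 2.79698664e-05  5.69902405e-01  8.21712388e-01]
 [-9.99999995e-01 -5.89050740e-05  7.48923961e-05]]
spring_eye [(array([265.5, 243.1]), 0.74, array([0.5307, 0.0531, 0.032 ]))]
hook_bend [(array([268.1, 243.7]), 0.84, array([0.5287, 0.0553, 0.032 ]))]
anchor_post [(array([339., 241.]), 0.67, array([0.4628, 0.0971, 0.032 ]))]
pedal_unit [(array([319.1, 201.4]), 0.89, array([0.4559, 0.0485, 0.032 ]))]
cur yaw 144.9 turn 0.1
t 3.0167 tcp [0.4599 0.0498 0.3001] dist mm 307.59060391412754 | tx ty tz [0.0668 0.121  0.3861] ax ay az [-0.0003  0.0001  0.    ]
```

View pics/w1.png

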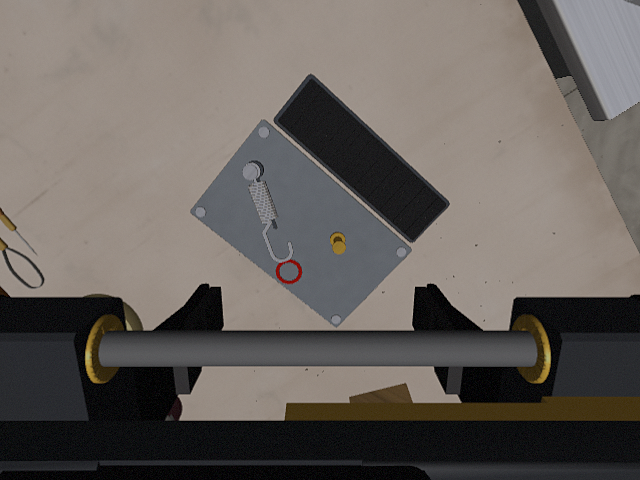

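Wrist view: pin cap is at (253,170), post cap at (338,239), red eye at (289,271). Next I locate these points and move above the puller.

```bash
python3 - <<'E'
from h import *
p=np.load('w1.npy',allow_pickle=True).item()
im=p['image'].astype(int)
red=(im[...,0]>120)&(im[...,1]<60)&(im[...,2]<60)
red[:, :200]=0; ys,xs=np.nonzero(red); c=cv2.fitEllipse(np.c_[xs,ys].astype(np.float32)); print('ellipse',c,(xs.min()+xs.max())/2,(ys.min()+ys.max())/2)
eye=onz(p,((xs.min()+xs.max())/2,(ys.min()+ys.max())/2),.032)
pin=onz(p,(253,170.),.044);post=onz(p,(338,238.5),.046)
print(pin,post,eye,np.linalg.norm((post-pin)[:2]),np.linalg.norm((eye-pin)[:2]))
a=lambda v:np.degrees(np.arctan2(v[1],v[0]));print(a(post-pin),a(eye-pin))
E
```

```text
ellipse ((288.4129638671875, 271.4566345214844), (21.657657623291016, 23.504676818847656), 94.36337280273438) 288.5 271.5
[ 0.4915966  -0.01778283  0.044     ] [0.46058473 0.09046099 0.046     ] [0.52933828 0.09442521 0.032     ] 0.11259867122903698 0.11838529319859406
105.98701350229736 71.40939917947294
```

Request:
{"op": "play_rows", "data": {
  "commands": [
    {"fingers": -1, "tx": 0.03, "ty": 0.0605, "tz": 0.193, "ax": 0, "ay": 0, "az": 0},
    {"fingers": -1, "tx": 0.03, "ty": 0.0605, "tz": 0.193, "ax": 0, "ay": 0, "az": 0},
    {"fingers": -1, "tx": 0.03, "ty": 0.0605, "tz": 0.193, "ax": 0, "ay": 0, "az": 0},
    {"fingers": -1, "tx": 0.03, "ty": 0.0605, "tz": 0.193, "ax": 0, "ay": 0, "az": 0},
    {"fingers": -1, "tx": 0.03, "ty": 0.0605, "tz": 0.193, "ax": 0, "ay": 0, "az": 0}
  ]
}}

```text
time_s: 3.43
tcp_pos: [0.5069, 0.1985, 0.2755]
ee_rot: [[-0.001, -0.821, 0.571], [-0.0, 0.571, 0.821], [-1.0, 0.001, -0.001]]
wrist_force: [-0.3, -1.1, 0.6]
gripper_width: 1.001
```

Request:
{"op": "play_rows", "data": {
  "commands": [
    {"fingers": -1, "tx": 0.03, "ty": 0.0605, "tz": 0.163, "ax": 0, "ay": 0, "az": 0},
    {"fingers": -1, "tx": 0.03, "ty": 0.0605, "tz": 0.163, "ax": 0, "ay": 0, "az": 0},
    {"fingers": -1, "tx": 0.03, "ty": 0.0605, "tz": 0.163, "ax": 0, "ay": 0, "az": 0},
    {"fingers": -1, "tx": 0.03, "ty": 0.0605, "tz": 0.163, "ax": 0, "ay": 0, "az": 0},
    {"fingers": -1, "tx": 0.03, "ty": 0.0605, "tz": 0.163, "ax": 0, "ay": 0, "az": 0}
  ]
}}

```text
time_s: 3.85
tcp_pos: [0.5387, 0.3223, 0.253]
ee_rot: [[-0.002, -0.82, 0.572], [-0.002, 0.572, 0.82], [-1.0, 0.001, -0.003]]
wrist_force: [-0.4, -0.6, -0.3]
gripper_width: 1.0
```

```bash
python3 - <<'E'
from h import *
p=cap('wrist');save(p,'w2');np.save('w2.npy',p,allow_pickle=True)
for k in ['spring_puller','puller_stand']:
    print(k,[(np.round(d['uv'],1),round(d['score'],2),np.round(onz(p,d['uv'],.12),4)) for d in spotter.find_in(k,p)[:2]])
plan((0.552,0.339,0.083),145)
E
```

```text
spring_puller [(array([319.6, 252. ]), 0.65, array([0.5427, 0.3313, 0.12  ]))]
puller_stand [(array([316.4, 226.7]), 0.71, array([0.5335, 0.3141, 0.12  ]))]
cur yaw 144.9 turn 0.1
t 4.0 tcp [0.5386 0.3195 0.2554] dist mm 174.06754747848558 | tx ty tz [0.2299 0.0004 0.0316] ax ay az [-0.0003 -0.      0.0001]
```

View pics/w2.png

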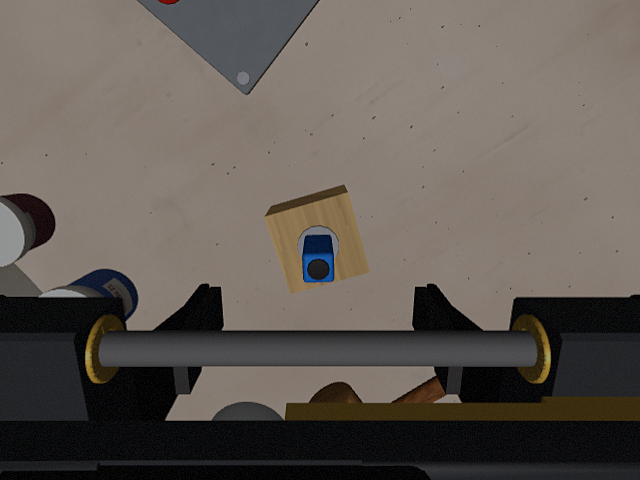

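```bash
python3 - <<'E'
from h import *
p=np.load('w1.npy',allow_pickle=True).item()
pin=onz(p,(253,171.),.044);post=onz(p,(340,246),.046);print('post',post,np.linalg.norm((post-pin)[:2]))
print('nadir',proj(p,[[*(-np.array(p['R']).T@p['t'])[:2],0]]))
p=np.load('w2.npy',allow_pickle=True).item()
print('top',onz(p,(318.5,267),.12),'edges',onz(p,(302,270),.12),onz(p,(334.5,270),.12),'collar',onz(p,(319,246),.06))
C=[onz(p,c,.055) for c in ((266,215),(346,192),(368,271),(290,292))];print(np.mean(C,0),[np.linalg.norm(C[i]-C[i-1]) for i in range(4)])
# model overlay
im=p['image'][:,:,::-1].copy()
def box(c,yaw,w,z):
    a=np.radians(yaw);u=np.array([np.cos(a),np.sin(a),0])*w/2;v=np.array([-np.sin(a),np.cos(a),0])*w/2;c=np.array([*c,z]);return [c+u+v,c-u+v,c-u-v,c+u-v]
import sys
H=box((.5515,.339),55,.024,.12);S=box((.5515,.339),72.5,.078,.055)
for X in(H,S): print(proj(p,X).round(0).tolist())
E
```

```text
post [0.46344295 0.09856342 0.046     ] 0.11907553125811432
nadir [[317.00932209 130.68327715]]
top [0.55008708 0.34055784 0.12      ] edges [0.56165595 0.33539177 0.12      ] [0.54156588 0.34943948 0.12      ] collar [0.55016875 0.34192241 0.06      ]
[0.55085171 0.34058499 0.055     ] [np.float64(0.07696673118229937), np.float64(0.07404910458116537), np.float64(0.0770495164858008), np.float64(0.07612148105469571)]
[[332.0, 281.0], [332.0, 251.0], [300.0, 251.0], [300.0, 281.0]]
[[368.0, 269.0], [345.0, 189.0], [261.0, 215.0], [289.0, 292.0]]
```

Request:
{"op": "play_rows", "data": {
  "commands": [
    {"fingers": -1, "tx": 0.05, "ty": 0, "tz": 0.0308, "ax": 0, "ay": 0, "az": 0},
    {"fingers": -1, "tx": 0.1, "ty": 0, "tz": 0.0308, "ax": 0, "ay": 0, "az": 0},
    {"fingers": -1, "tx": 0.15, "ty": 0, "tz": 0.0308, "ax": 0, "ay": 0, "az": 0},
    {"fingers": -1, "tx": 0.2, "ty": 0, "tz": 0.0308, "ax": 0, "ay": 0, "az": 0},
    {"fingers": -1, "tx": 0.2267, "ty": 0, "tz": 0.0308, "ax": 0, "ay": 0, "az": 0}
  ]
}}

```text
time_s: 4.42
tcp_pos: [0.5502, 0.3364, 0.0816]
ee_rot: [[-0.005, -0.818, 0.576], [-0.003, 0.576, 0.818], [-1.0, 0.002, -0.005]]
wrist_force: [-1.0, 0.5, -0.7]
gripper_width: 1.001
```

Request:
{"op": "play_rows", "data": {
  "commands": [
    {"fingers": -1, "tx": 0, "ty": 0, "tz": 0, "ax": 0, "ay": 0, "az": 0},
    {"fingers": 1, "tx": 0, "ty": 0, "tz": 0, "ax": 0, "ay": 0, "az": 0},
    {"fingers": 1, "tx": 0, "ty": 0, "tz": 0, "ax": 0, "ay": 0, "az": 0},
    {"fingers": 1, "tx": 0, "ty": 0, "tz": 0, "ax": 0, "ay": 0, "az": 0},
    {"fingers": 1, "tx": 0, "ty": 0, "tz": 0, "ax": 0, "ay": 0, "az": 0}
  ]
}}

```text
time_s: 4.83
tcp_pos: [0.553, 0.3403, 0.0876]
ee_rot: [[0.003, -0.819, 0.574], [0.003, 0.574, 0.819], [-1.0, -0.001, 0.005]]
wrist_force: [0.3, 0.1, 0.9]
gripper_width: 0.784
```

Request:
{"op": "play_rows", "data": {
  "commands": [
    {"fingers": 1, "tx": 0, "ty": 0, "tz": 0, "ax": 0, "ay": 0, "az": 0},
    {"fingers": 1, "tx": 0, "ty": 0, "tz": 0, "ax": 0, "ay": 0, "az": 0},
    {"fingers": 1, "tx": 0, "ty": 0, "tz": 0, "ax": 0, "ay": 0, "az": 0},
    {"fingers": 1, "tx": 0, "ty": 0, "tz": 0, "ax": 0, "ay": 0, "az": 0}
  ]
}}

```text
time_s: 5.17
tcp_pos: [0.552, 0.3397, 0.0852]
ee_rot: [[0.0, -0.819, 0.573], [0.0, 0.573, 0.819], [-1.0, -0.0, 0.0]]
wrist_force: [-0.4, 0.0, 0.0]
gripper_width: 0.474
```

```bash
python3 - <<'E'
from h import *
for i in range(3):
    p=cap('wrist'); s=r.sense(); print(s['tcp_pos'],s['gripper_width']*87,s['wrist_force'])
save(p,'w3',(160,200,480,440),2)
E
```

```text
[0.55197497 0.33970005 0.08501679] 38.073060881330136 [0.9698319  0.41216264 0.51006294]
[0.5519767  0.33969508 0.08494515] 33.687491237113676 [-0.05852159  0.07071819 -0.12961944]
[0.55195456 0.33968911 0.08487386] 29.457587566266188 [0.47881056 0.43576184 0.26943439]
```

View pics/w3.png

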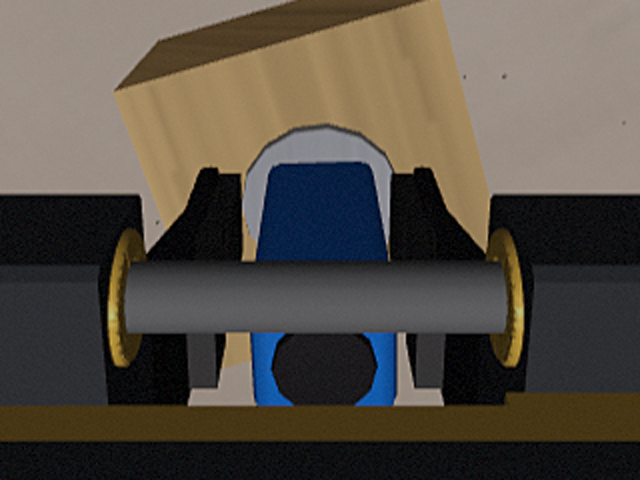

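Handle sits squarely between the pads (centre about x=320 in the full picture), with the collar below it. Finish closing, then lift.

Request:
{"op": "play_rows", "data": {
  "commands": [
    {"fingers": 1, "tx": 0, "ty": 0, "tz": 0, "ax": 0, "ay": 0, "az": 0},
    {"fingers": 1, "tx": 0, "ty": 0, "tz": 0, "ax": 0, "ay": 0, "az": 0},
    {"fingers": 1, "tx": 0, "ty": 0, "tz": 0, "ax": 0, "ay": 0, "az": 0},
    {"fingers": 1, "tx": 0, "ty": 0, "tz": 0, "ax": 0, "ay": 0, "az": 0},
    {"fingers": 1, "tx": 0, "ty": 0, "tz": 0, "ax": 0, "ay": 0, "az": 0}
  ]
}}

```text
time_s: 5.73
tcp_pos: [0.552, 0.3397, 0.0849]
ee_rot: [[-0.0, -0.819, 0.574], [0.0, 0.574, 0.819], [-1.0, 0.0, -0.0]]
wrist_force: [-0.0, 0.4, 0.1]
gripper_width: 0.278
```

Request:
{"op": "play_rows", "data": {
  "commands": [
    {"fingers": 1, "tx": -0.02, "ty": 0, "tz": 0, "ax": 0, "ay": 0, "az": 0},
    {"fingers": 1, "tx": -0.045, "ty": 0, "tz": 0, "ax": 0, "ay": 0, "az": 0},
    {"fingers": 1, "tx": -0.075, "ty": 0, "tz": 0, "ax": 0, "ay": 0, "az": 0},
    {"fingers": 1, "tx": -0.1, "ty": 0, "tz": 0, "ax": 0, "ay": 0, "az": 0},
    {"fingers": 1, "tx": -0.107, "ty": 0, "tz": 0, "ax": 0, "ay": 0, "az": 0}
  ]
}}

```text
time_s: 6.15
tcp_pos: [0.5534, 0.3405, 0.1687]
ee_rot: [[0.005, -0.82, 0.573], [0.003, 0.573, 0.82], [-1.0, -0.002, 0.005]]
wrist_force: [0.8, 0.3, -0.2]
gripper_width: 0.272
```

Request:
{"op": "play_rows", "data": {
  "commands": [
    {"fingers": 1, "tx": 0, "ty": 0, "tz": 0, "ax": 0.04, "ay": 0, "az": 0},
    {"fingers": 1, "tx": 0, "ty": 0, "tz": 0, "ax": 0.08, "ay": 0, "az": 0},
    {"fingers": 1, "tx": 0, "ty": 0, "tz": 0, "ax": 0.12, "ay": 0, "az": 0},
    {"fingers": 1, "tx": 0, "ty": 0, "tz": 0, "ax": 0.1556, "ay": 0, "az": 0},
    {"fingers": 1, "tx": 0, "ty": 0, "tz": 0, "ax": 0.1556, "ay": 0, "az": 0}
  ]
}}

```text
time_s: 6.57
tcp_pos: [0.5515, 0.3392, 0.1639]
ee_rot: [[-0.002, -0.452, 0.892], [-0.001, 0.892, 0.452], [-1.0, -0.0, -0.002]]
wrist_force: [0.5, 0.5, -1.1]
gripper_width: 0.275
```

Request:
{"op": "play_rows", "data": {
  "commands": [
    {"fingers": 1, "tx": 0, "ty": 0, "tz": 0, "ax": 0.04, "ay": 0, "az": 0},
    {"fingers": 1, "tx": 0, "ty": 0, "tz": 0, "ax": 0.08, "ay": 0, "az": 0},
    {"fingers": 1, "tx": 0, "ty": 0, "tz": 0, "ax": 0.12, "ay": 0, "az": 0},
    {"fingers": 1, "tx": 0, "ty": 0, "tz": 0, "ax": 0.1556, "ay": 0, "az": 0},
    {"fingers": 1, "tx": 0, "ty": 0, "tz": 0, "ax": 0.1556, "ay": 0, "az": 0}
  ]
}}

```text
time_s: 6.98
tcp_pos: [0.5517, 0.3394, 0.1643]
ee_rot: [[-0.001, 0.017, 1.0], [-0.001, 1.0, -0.017], [-1.0, -0.001, -0.001]]
wrist_force: [0.2, -0.8, -1.7]
gripper_width: 0.276
```

```bash
python3 - <<'E'
from h import *
s=r.sense();print(s['gripper_width']*87,s['wrist_force'],s['joints'][5])
plan((0.5284,0.0927,0.14),89)
E
```

```text
24.013472973389593 [ 0.18744366 -0.78822516 -1.73863756] -136.832755582937
cur yaw 89.0 turn -0.0
t 6.9833 tcp [0.5517 0.3394 0.1643] dist mm 248.9556059955893 | tx ty tz [ 0.0327 -0.3293 -0.0254] ax ay az [ 0.0002 -0.0004  0.0003]
```

Request:
{"op": "play_rows", "data": {
  "commands": [
    {"fingers": 1, "tx": 0, "ty": -0.04, "tz": -0.003, "ax": 0, "ay": 0, "az": 0},
    {"fingers": 1, "tx": 0, "ty": -0.08, "tz": -0.006, "ax": 0, "ay": 0, "az": 0},
    {"fingers": 1, "tx": 0, "ty": -0.12, "tz": -0.009, "ax": 0, "ay": 0, "az": 0},
    {"fingers": 1, "tx": 0, "ty": -0.16, "tz": -0.0125, "ax": 0, "ay": 0, "az": 0},
    {"fingers": 1, "tx": 0, "ty": -0.2, "tz": -0.0155, "ax": 0, "ay": 0, "az": 0}
  ]
}}

```text
time_s: 7.4
tcp_pos: [0.5371, 0.1884, 0.1647]
ee_rot: [[-0.001, 0.012, 1.0], [-0.0, 1.0, -0.012], [-1.0, -0.0, -0.001]]
wrist_force: [0.9, -0.7, -0.2]
gripper_width: 0.274
```

Request:
{"op": "play_rows", "data": {
  "commands": [
    {"fingers": 1, "tx": 0, "ty": -0.04, "tz": -0.003, "ax": 0, "ay": 0, "az": 0},
    {"fingers": 1, "tx": 0, "ty": -0.08, "tz": -0.006, "ax": 0, "ay": 0, "az": 0},
    {"fingers": 1, "tx": 0.01, "ty": -0.11, "tz": -0.009, "ax": 0, "ay": 0, "az": 0},
    {"fingers": 1, "tx": 0.02, "ty": -0.1293, "tz": -0.0099, "ax": 0, "ay": 0, "az": 0},
    {"fingers": 1, "tx": 0.0327, "ty": -0.1293, "tz": -0.0099, "ax": 0, "ay": 0, "az": 0}
  ]
}}

```text
time_s: 7.82
tcp_pos: [0.5281, 0.0908, 0.1403]
ee_rot: [[-0.0, 0.017, 1.0], [-0.0, 1.0, -0.017], [-1.0, -0.0, -0.0]]
wrist_force: [1.3, 0.7, -1.3]
gripper_width: 0.275
```

Request:
{"op": "play_rows", "data": {
  "commands": [
    {"fingers": 1, "tx": 0, "ty": 0, "tz": 0, "ax": 0, "ay": 0, "az": 0},
    {"fingers": 1, "tx": 0, "ty": 0, "tz": 0, "ax": 0, "ay": 0, "az": 0},
    {"fingers": 1, "tx": 0, "ty": 0, "tz": 0, "ax": 0, "ay": 0, "az": 0}
  ]
}}

```text
time_s: 8.07
tcp_pos: [0.5291, 0.094, 0.1406]
ee_rot: [[0.0, 0.015, 1.0], [-0.0, 1.0, -0.015], [-1.0, -0.0, 0.0]]
wrist_force: [0.2, 0.3, -1.1]
gripper_width: 0.273
```

```bash
python3 - <<'E'
from h import *
np.set_printoptions(precision=4,suppress=True)
w=cap('wrist');s=cap('side');st=r.sense();T=np.array(st['tcp_pos']);print(T,st['wrist_force'])
tip=T-[0,0,.072]
print('pred eye side',proj(s,[[.5284,.0927,.032]]),'tip',proj(s,[tip]),'wrist eye',proj(w,[[.5284,.0927,.032]]),'tip',proj(w,[tip]))
a=cv2.resize(w['image'][200:430,160:480],(640,460),interpolation=cv2.INTER_CUBIC)
u,v=proj(s,[tip])[0].astype(int);b=cv2.resize(s['image'][v-60:v+60,u-70:u+70],(536,460),interpolation=cv2.INTER_CUBIC);print('side crop',u-70,v-60,536/140)
np.save('w4.npy',w,allow_pickle=True);np.save('s4.npy',s,allow_pickle=True)
cv2.imwrite('pics/d.png',cv2.resize(np.hstack([a,b])[:,:,::-1],None,fx=.68,fy=.68,interpolation=cv2.INTER_AREA))
E
```

```text
[0.5291 0.0941 0.1409] [-0.9663  0.0095 -0.7259]
pred eye side [[309.2694 261.5485]] tip [[309.0123 247.86  ]] wrist eye [[315.2661 248.0013]] tip [[317.4895 267.2926]]
side crop 239 187 3.8285714285714287
```

View pics/d.png

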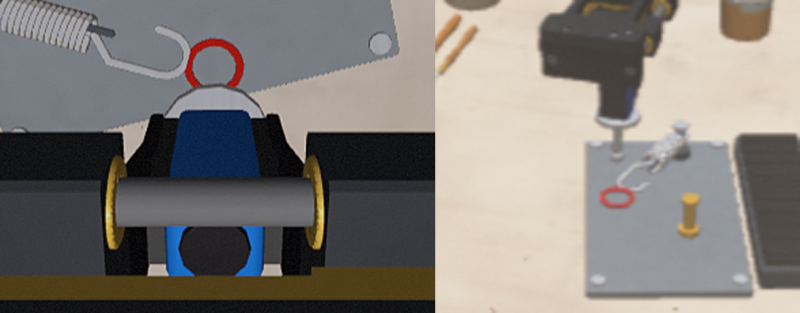

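```bash
python3 - <<'E'
from h import *
w=np.load('w4.npy',allow_pickle=True).item();s=np.load('s4.npy',allow_pickle=True).item()
def redc(p,x0,y0,x1,y1):
    im=p['image'].astype(int);m=(im[...,0]>110)&(im[...,1]<80)&(im[...,2]<80);q=np.zeros_like(m);q[y0:y1,x0:x1]=1;ys,xs=np.nonzero(m&q);print((xs.min(),xs.max(),ys.min(),ys.max()));return ((xs.min()+xs.max())/2,(ys.min()+ys.max())/2)
a=redc(w,280,220,360,268);b=redc(s,295,250,325,280)
print(a,b,onz(w,a,.032),onz(s,b,.032),tri([(w,a),(s,b)]))
wp=np.array([160,200])+np.array([215.5,38.5])/1.36
print('wrist far edge ring z34',onz(w,wp,.034))
c=np.array([160,200])+np.array([214,86])/1.36
print('collar near edge',onz(w,c,.1409-.072+.047), 'pins')
E
```

```text
(np.int64(296), np.int64(338), np.int64(228), np.int64(264))Traceback (most recent call last):
  File "<stdin>", line 5, in <module>
  File "<stdin>", line 4, in redc
    return umr_minimum(a, axis, None, out, keepdims, initial, where)
ValueError: zero-size array to reduction operation minimum which has no identity
```

```bash
python3 - <<'E'
from h import *
w=np.load('w4.npy',allow_pickle=True).item();s=np.load('s4.npy',allow_pickle=True).item()
a=(317,248.2)   # cols 296..338 -> 317; rows from 228 top, ring ~40 tall
im=s['image'].astype(int);m=(im[...,0]-im[...,1]>50)&(im[...,0]-im[...,2]>50);q=np.zeros_like(m);q[250:280,290:325]=1;ys,xs=np.nonzero(m&q);print(xs.min(),xs.max(),ys.min(),ys.max())
b=((xs.min()+xs.max())/2,(ys.min()+ys.max())/2)
print(onz(w,a,.032),onz(s,b,.032),tri([(w,a),(s,b)]))
c=np.array([160,200])+np.array([214,86])/1.36
print('collar near edge',onz(w,c,.1409-.072+.047))
# ring projection test
for e in [(.5284,.0927),(.530,.094),(.5275,.094)]:
    R=np.array([[e[0]+.0143*np.cos(t),e[1]+.0143*np.sin(t),.032] for t in np.linspace(0,6.28,60)]);P=proj(w,R);print(e,P.min(0),P.max(0))
E
```

```text
302 314 259 266
[0.52855902 0.09387001 0.032     ] [0.53027302 0.09698394 0.032     ] [0.53017766 0.09387121 0.02955404]
collar near edge [0.51041036 0.0942677  0.1159    ]
(0.5284, 0.0927) [294.11172011 227.45378961] [336.40742324 267.94968277]
(0.53, 0.094) [296.107187   229.75564609] [338.33231324 270.11609789]
(0.5275, 0.094) [295.99351626 226.10849167] [338.33054847 266.68308223]
```

The eye, at about (0.529, 0.094), lies right under the rod, at about (0.529, 0.094). Descend.

Request:
{"op": "play_rows", "data": {
  "commands": [
    {"fingers": 1, "tx": 0.018, "ty": 0, "tz": 0, "ax": 0, "ay": 0, "az": 0},
    {"fingers": 1, "tx": 0.036, "ty": 0, "tz": 0, "ax": 0, "ay": 0, "az": 0},
    {"fingers": 1, "tx": 0.054, "ty": 0, "tz": 0, "ax": 0, "ay": 0, "az": 0},
    {"fingers": 1, "tx": 0.0695, "ty": 0, "tz": 0, "ax": 0, "ay": 0, "az": 0},
    {"fingers": 1, "tx": 0.0695, "ty": 0, "tz": 0, "ax": 0, "ay": 0, "az": 0}
  ]
}}

```text
time_s: 8.58
tcp_pos: [0.5274, 0.0932, 0.0866]
ee_rot: [[-0.004, 0.017, 1.0], [-0.001, 1.0, -0.017], [-1.0, -0.002, -0.004]]
wrist_force: [-0.4, -0.4, -1.0]
gripper_width: 0.271
```

Request:
{"op": "play_rows", "data": {
  "commands": [
    {"fingers": 1, "tx": 0, "ty": 0, "tz": 0, "ax": 0, "ay": 0, "az": 0},
    {"fingers": 1, "tx": 0, "ty": 0, "tz": 0, "ax": 0, "ay": 0, "az": 0},
    {"fingers": 1, "tx": 0, "ty": 0, "tz": 0, "ax": 0, "ay": 0, "az": 0}
  ]
}}

```text
time_s: 8.83
tcp_pos: [0.5294, 0.0936, 0.0896]
ee_rot: [[0.002, 0.017, 1.0], [0.001, 1.0, -0.017], [-1.0, 0.001, 0.002]]
wrist_force: [0.0, 0.5, -1.8]
gripper_width: 0.275
```

```bash
python3 - <<'E'
from h import *
np.set_printoptions(precision=4,suppress=True)
s=cap('side');w=cap('wrist');st=r.sense();print(st['tcp_pos'],st['wrist_force'])
a=cv2.resize(w['image'][130:330,160:480],(640,400),interpolation=cv2.INTER_CUBIC)
b=cv2.resize(s['image'][225:295,270:382],(640,400),interpolation=cv2.INTER_CUBIC)
cv2.imwrite('pics/e.png',cv2.resize(np.hstack([a,b])[:,:,::-1],None,fx=.62,fy=.62,interpolation=cv2.INTER_AREA))
def pl(pin,ang,rad,z=.088):
    a=np.radians(ang); plan((pin[0]+rad*np.cos(a),pin[1]+rad*np.sin(a),z))
pin=(.4925,-.0187)
for ang,rad in((72,.145),(72,.174),(88,.174),(104,.174),(104,.142)): pl(pin,ang,rad)
E
```

```text
[0.5291 0.0934 0.0894] [-0.1458  0.6674 -1.3226]
t 8.9333 tcp [0.5291 0.0934 0.0894] dist mm 27.146765903698824 | tx ty tz [0.002  0.0346 0.0103] ax ay az [0. 0. 0.]
t 8.9333 tcp [0.5291 0.0934 0.0894] dist mm 56.12669242291178 | tx ty tz [0.002  0.0716 0.0216] ax ay az [0. 0. 0.]
t 8.9333 tcp [0.5291 0.0934 0.0894] dist mm 68.98537066953605 | tx ty tz [ 0.0019  0.0817 -0.0422] ax ay az [0. 0. 0.]
t 8.9333 tcp [0.5291 0.0934 0.0894] dist mm 97.06546583835086 | tx ty tz [ 0.0018  0.0739 -0.1063] ax ay az [0. 0. 0.]
t 8.9333 tcp [0.5291 0.0934 0.0894] dist mm 75.50774375051662 | tx ty tz [ 0.0018  0.0327 -0.0952] ax ay az [0. 0. 0.]
```

View pics/e.png

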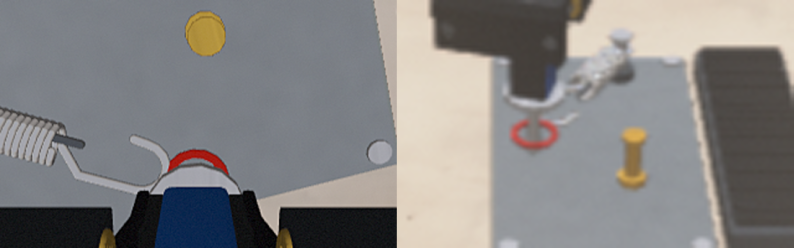

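The rod stands inside the red ring in both views. Pull radially to about 50 mm stretch.

Request:
{"op": "play_rows", "data": {
  "commands": [
    {"fingers": 1, "tx": 0.001, "ty": 0.015, "tz": 0.0045, "ax": 0, "ay": 0, "az": 0},
    {"fingers": 1, "tx": 0.001, "ty": 0.03, "tz": 0.009, "ax": 0, "ay": 0, "az": 0},
    {"fingers": 1, "tx": 0.001, "ty": 0.045, "tz": 0.0135, "ax": 0, "ay": 0, "az": 0},
    {"fingers": 1, "tx": 0.001, "ty": 0.06, "tz": 0.018, "ax": 0, "ay": 0, "az": 0},
    {"fingers": 1, "tx": 0.001, "ty": 0.0716, "tz": 0.0216, "ax": 0, "ay": 0, "az": 0}
  ]
}}

```text
time_s: 9.35
tcp_pos: [0.5454, 0.1471, 0.0876]
ee_rot: [[-0.002, 0.017, 1.0], [-0.002, 1.0, -0.017], [-1.0, -0.002, -0.002]]
wrist_force: [-1.4, -5.5, 0.3]
gripper_width: 0.273
```

Request:
{"op": "play_rows", "data": {
  "commands": [
    {"fingers": 1, "tx": 0, "ty": 0, "tz": 0, "ax": 0, "ay": 0, "az": 0},
    {"fingers": 1, "tx": 0, "ty": 0, "tz": 0, "ax": 0, "ay": 0, "az": 0},
    {"fingers": 1, "tx": 0, "ty": 0, "tz": 0, "ax": 0, "ay": 0, "az": 0}
  ]
}}

```text
time_s: 9.6
tcp_pos: [0.5451, 0.1459, 0.0875]
ee_rot: [[-0.002, 0.018, 1.0], [-0.001, 1.0, -0.018], [-1.0, -0.001, -0.002]]
wrist_force: [-1.2, -4.2, 0.9]
gripper_width: 0.276
```

```bash
python3 - <<'E'
from h import *
np.set_printoptions(precision=4,suppress=True)
s=cap('side');w=cap('wrist');st=r.sense();print(st['tcp_pos'],st['wrist_force'],st['ee_rot'])
np.save('w5.npy',w,allow_pickle=True);np.save('s5.npy',s,allow_pickle=True)
a=cv2.resize(w['image'][100:340,100:484],(640,400),interpolation=cv2.INTER_CUBIC)
b=cv2.resize(s['image'][225:309,270:404],(640,400),interpolation=cv2.INTER_CUBIC)
cv2.imwrite('pics/f.png',np.vstack([a,b])[:,:,::-1][:, :])
cv2.imwrite('pics/f.png',cv2.resize(np.vstack([a,b])[:,:,::-1],None,fx=.74,fy=.74,interpolation=cv2.INTER_AREA))
E
```

```text
[0.5452 0.1457 0.0876] [-1.4508 -4.4892 -0.2592] [[-0.0011  0.0182  0.9998]
 [-0.0007  0.9998 -0.0182]
 [-1.     -0.0007 -0.0011]]
```

View pics/f.png

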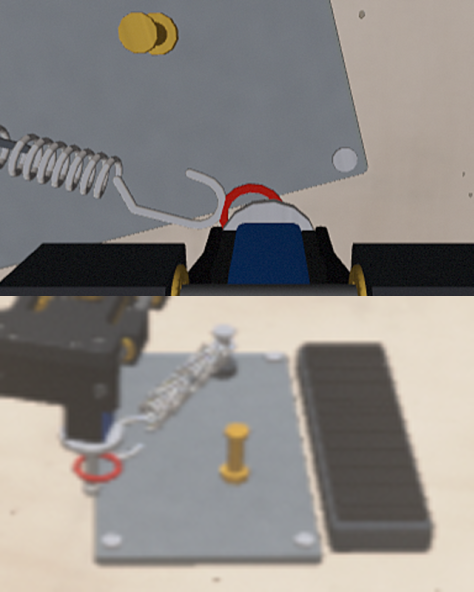

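Stretched: ring at side pixel (297,273), force about 4.7 N, matching 47–50 mm. Checking against the post.

```bash
python3 - <<'E'
from h import *
np.set_printoptions(precision=4,suppress=True)
w=np.load('w5.npy',allow_pickle=True).item();s=np.load('s5.npy',allow_pickle=True).item()
k=640/134*.74;S=lambda x,y:(270+x/k,225+(y-296)/k)
kw=640/384*.74;W=lambda x,y:(100+x/kw,100+y/kw)
print('side eye',onz(s,S(98,467),.032),'pin',onz(s,S(225,331),.044),'post',onz(s,S(236,431),.046))
print('wrist post',onz(w,W(137,33),.046))
im=w['image'].astype(int);m=(im[...,0]>110)&(im[...,1]<80)&(im[...,2]<80);m[:230]=0;m[300:]=0;ys,xs=np.nonzero(m);print('red',xs.min(),xs.max(),ys.min(),ys.max())
for e in [(.5405,.1375),(.543,.1389),(.5434,.14)]:
    P=proj(w,[[e[0]+.0133*np.cos(t),e[1]+.0133*np.sin(t),.032] for t in np.linspace(0,6.28,60)]);print(e,P.min(0),P.max(0))
w4=np.load('w4.npy',allow_pickle=True).item()
f=[r.sense()['wrist_force'] for _ in range(1)];print(f)
plan((0.4925+.175*np.cos(np.radians(88)),-.0187+.175*np.sin(np.radians(88)),.088))
E
```

```text
side eye [0.5421 0.142  0.032 ] pin [ 0.4939 -0.0126  0.044 ] post [0.4649 0.1041 0.046 ]
wrist post [0.4657 0.0988 0.046 ]
red 278 328 249 284
(0.5405, 0.1375) [277.5686 246.223 ] [326.5937 292.4395]
(0.543, 0.1389) [280.3542 250.6602] [329.2216 296.5786]
(0.5434, 0.14) [282.4067 251.3385] [331.2504 297.2112]
[array([-1.4508, -4.4892, -0.2592])]
t 9.7 tcp [0.5452 0.1457 0.0876] dist mm 47.76957088503622 | tx ty tz [-0.0004  0.0128 -0.0624] ax ay az [0. 0. 0.]
```

```bash
python3 - <<'E'
from h import *
y=np.radians(89);Y=np.array([np.cos(y),np.sin(y)]);Z=np.array([np.sin(y),-np.cos(y)])
pin=np.array([.4925,-.0187]);c=np.array([.5463,.1468])
P=lambda a,rr:pin+rr*np.array([np.cos(np.radians(a)),np.sin(np.radians(a))])
def rows(L,c):
    for a,rr in L: d=(P(a,rr)-c)/.75;print(a,rr,'ty %.4f tz %.4f'%(d@Y,d@Z))
rows([(72,.1775),(76,.1775),(80,.1775),(84,.1775),(88,.1775)],c)
rows([(92,.1775),(96,.1775),(100,.1775),(102,.1775),(103.7,.1775)],P(88,.1775))
rows([(103.7,.168),(103.7,.158),(103.7,.148),(103.5,.143),(103.5,.141)],P(103.7,.1775))
E
```

```text
72 0.1775 ty 0.0044 tz 0.0013
76 0.1775 ty 0.0087 tz -0.0146
80 0.1775 ty 0.0119 tz -0.0308
84 0.1775 ty 0.0139 tz -0.0472
88 0.1775 ty 0.0147 tz -0.0637
92 0.1775 ty -0.0003 tz -0.0165
96 0.1775 ty -0.0017 tz -0.0330
100 0.1775 ty -0.0043 tz -0.0493
102 0.1775 ty -0.0060 tz -0.0574
103.7 0.1775 ty -0.0077 tz -0.0642
103.7 0.168 ty -0.0123 tz 0.0032
103.7 0.158 ty -0.0251 tz 0.0066
103.7 0.148 ty -0.0380 tz 0.0100
103.5 0.143 ty -0.0443 tz 0.0123
103.5 0.141 ty -0.0469 tz 0.0130
```

Request:
{"op": "play_rows", "data": {
  "commands": [
    {"fingers": 1, "tx": 0, "ty": 0.0044, "tz": 0.0013, "ax": 0, "ay": 0, "az": 0},
    {"fingers": 1, "tx": 0, "ty": 0.0087, "tz": -0.0146, "ax": 0, "ay": 0, "az": 0},
    {"fingers": 1, "tx": 0, "ty": 0.0119, "tz": -0.0308, "ax": 0, "ay": 0, "az": 0},
    {"fingers": 1, "tx": 0, "ty": 0.0139, "tz": -0.0472, "ax": 0, "ay": 0, "az": 0},
    {"fingers": 1, "tx": 0, "ty": 0.0147, "tz": -0.0637, "ax": 0, "ay": 0, "az": 0}
  ]
}}

```text
time_s: 10.12
tcp_pos: [0.4977, 0.1578, 0.0878]
ee_rot: [[0.0, 0.018, 1.0], [-0.0, 1.0, -0.018], [-1.0, -0.0, 0.0]]
wrist_force: [1.1, -5.1, -0.5]
gripper_width: 0.277
```

Request:
{"op": "play_rows", "data": {
  "commands": [
    {"fingers": 1, "tx": 0, "ty": 0, "tz": 0, "ax": 0, "ay": 0, "az": 0},
    {"fingers": 1, "tx": 0, "ty": 0, "tz": 0, "ax": 0, "ay": 0, "az": 0}
  ]
}}

```text
time_s: 10.28
tcp_pos: [0.4976, 0.1577, 0.088]
ee_rot: [[-0.0, 0.017, 1.0], [-0.0, 1.0, -0.017], [-1.0, -0.0, -0.0]]
wrist_force: [0.7, -5.0, -0.3]
gripper_width: 0.275
```

```bash
python3 - <<'E'
from h import *
np.set_printoptions(precision=4,suppress=True)
s=cap('side');w=cap('wrist');st=r.sense();T=np.array(st['tcp_pos']);print(T,st['wrist_force'],np.hypot(*(T[:2]-[.4925,-.0187])))
np.save('w6.npy',w,allow_pickle=True)
a=cv2.resize(w['image'][80:320,100:484],(640,400),interpolation=cv2.INTER_CUBIC)
cv2.imwrite('pics/g.png',a[:,:,::-1])
E
```

```text
[0.498  0.1578 0.088 ] [ 0.4199 -5.4467  0.0223] 0.17654115120697111
```

View pics/g.png

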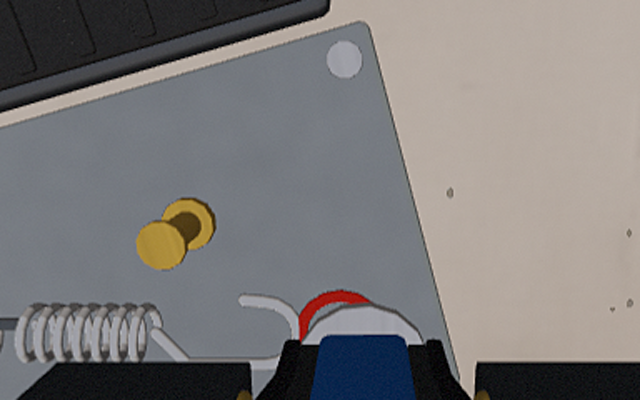

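```bash
python3 - <<'E'
from h import *
np.set_printoptions(precision=4,suppress=True)
w=np.load('w6.npy',allow_pickle=True).item()
C=lambda x,y:(100+x*.6,80+y*.6);pin=np.array([.4925,-.0187])
for n,c,z in(('lip',(240,299),.032),('coilend',(160,318),.032),('post',(161,245),.046),('postfoot',(190,222),.012),('eyefar',(340,291),.034)):
    X=onz(w,C(*c),z);print(n,X,np.hypot(*(X[:2]-pin)))
E
```

```text
lip [0.487  0.1184 0.032 ] 0.13721961024236864
coilend [0.493  0.0919 0.032 ] 0.11058358296343573
post [0.4653 0.0993 0.046 ] 0.12106123552733061
postfoot [0.4654 0.0991 0.012 ] 0.12089826110394879
eyefar [0.4842 0.1509 0.034 ] 0.16980775137789283
```

The mouth spans 110–136 mm at this stretch and the post stands at 121 mm, so it will enter centrally. Swing on.

Request:
{"op": "play_rows", "data": {
  "commands": [
    {"fingers": 1, "tx": 0, "ty": -0.0003, "tz": -0.0165, "ax": 0, "ay": 0, "az": 0},
    {"fingers": 1, "tx": 0, "ty": -0.0017, "tz": -0.033, "ax": 0, "ay": 0, "az": 0},
    {"fingers": 1, "tx": 0, "ty": -0.0043, "tz": -0.0493, "ax": 0, "ay": 0, "az": 0},
    {"fingers": 1, "tx": 0, "ty": -0.006, "tz": -0.0574, "ax": 0, "ay": 0, "az": 0},
    {"fingers": 1, "tx": 0, "ty": -0.0073, "tz": -0.0625, "ax": 0, "ay": 0, "az": 0}
  ]
}}

```text
time_s: 10.8
tcp_pos: [0.451, 0.1532, 0.0881]
ee_rot: [[0.001, 0.018, 1.0], [0.0, 1.0, -0.018], [-1.0, 0.0, 0.001]]
wrist_force: [1.8, -4.0, -0.0]
gripper_width: 0.275
```

Request:
{"op": "play_rows", "data": {
  "commands": [
    {"fingers": 1, "tx": 0, "ty": 0, "tz": 0, "ax": 0, "ay": 0, "az": 0},
    {"fingers": 1, "tx": 0, "ty": 0, "tz": 0, "ax": 0, "ay": 0, "az": 0}
  ]
}}

```text
time_s: 10.97
tcp_pos: [0.4515, 0.1534, 0.0882]
ee_rot: [[0.001, 0.018, 1.0], [0.001, 1.0, -0.018], [-1.0, 0.001, 0.001]]
wrist_force: [1.6, -5.4, -1.5]
gripper_width: 0.275
```

```bash
python3 - <<'E'
from h import *
np.set_printoptions(precision=4,suppress=True)
w=cap('wrist');s=cap('side');st=r.sense();T=np.array(st['tcp_pos']);d=T[:2]-[.4925,-.0187];print(T,st['wrist_force'],np.hypot(*d),np.degrees(np.arctan2(d[1],d[0])))
a=cv2.resize(w['image'][80:320,100:484],(640,400),interpolation=cv2.INTER_CUBIC)
b=cv2.resize(s['image'][225:309,270:404],(640,400),interpolation=cv2.INTER_CUBIC)
cv2.imwrite('pics/i.png',cv2.resize(np.vstack([a,b])[:,:,::-1],None,fx=.74,fy=.74,interpolation=cv2.INTER_AREA))
E
```

```text
[0.4517 0.1535 0.0881] [ 1.4725 -5.0221 -0.4425] 0.1769185912961963 103.32197845347127
```

View pics/i.png

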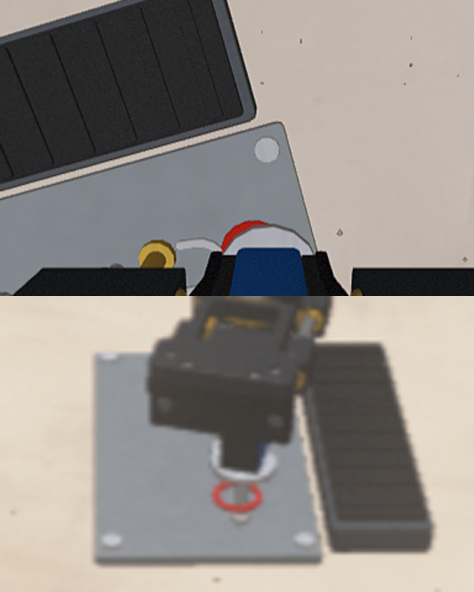

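The post is in the mouth, level with the lip tip and just on its pin side. Let the spring draw back.

Request:
{"op": "play_rows", "data": {
  "commands": [
    {"fingers": 1, "tx": 0, "ty": -0.0123, "tz": 0.0032, "ax": 0, "ay": 0, "az": 0},
    {"fingers": 1, "tx": 0, "ty": -0.0251, "tz": 0.0066, "ax": 0, "ay": 0, "az": 0},
    {"fingers": 1, "tx": 0, "ty": -0.038, "tz": 0.0098, "ax": 0, "ay": 0, "az": 0},
    {"fingers": 1, "tx": 0, "ty": -0.0443, "tz": 0.0114, "ax": 0, "ay": 0, "az": 0},
    {"fingers": 1, "tx": 0, "ty": -0.0455, "tz": 0.0118, "ax": 0, "ay": 0, "az": 0}
  ]
}}

```text
time_s: 11.48
tcp_pos: [0.4601, 0.1189, 0.088]
ee_rot: [[0.001, 0.02, 1.0], [0.002, 1.0, -0.02], [-1.0, 0.002, 0.001]]
wrist_force: [-0.9, -0.8, -0.7]
gripper_width: 0.271
```

Request:
{"op": "play_rows", "data": {
  "commands": [
    {"fingers": 1, "tx": 0, "ty": 0, "tz": 0, "ax": 0, "ay": 0, "az": 0},
    {"fingers": 1, "tx": 0, "ty": 0, "tz": 0, "ax": 0, "ay": 0, "az": 0},
    {"fingers": 1, "tx": 0, "ty": 0, "tz": 0, "ax": 0, "ay": 0, "az": 0}
  ]
}}

```text
time_s: 11.73
tcp_pos: [0.4597, 0.1199, 0.0879]
ee_rot: [[0.001, 0.017, 1.0], [0.001, 1.0, -0.017], [-1.0, 0.001, 0.001]]
wrist_force: [0.9, -0.6, -1.4]
gripper_width: 0.273
```

```bash
python3 - <<'E'
from h import *
np.set_printoptions(precision=4,suppress=True)
w=cap('wrist');s=cap('side');st=r.sense();T=np.array(st['tcp_pos']);d=T[:2]-[.4925,-.0187];print(T,st['wrist_force'],np.hypot(*d),np.degrees(np.arctan2(d[1],d[0])))
a=cv2.resize(w['image'][80:320,100:484],(640,400),interpolation=cv2.INTER_CUBIC)
b=cv2.resize(s['image'][225:309,270:404],(640,400),interpolation=cv2.INTER_CUBIC)
cv2.imwrite('pics/j.png',cv2.resize(np.vstack([a,b])[:,:,::-1],None,fx=.74,fy=.74,interpolation=cv2.INTER_AREA))
E
```

```text
[0.4595 0.1198 0.0878] [-0.5559 -0.2026 -1.556 ] 0.14241436169080285 103.39512787070034
```

View pics/j.png

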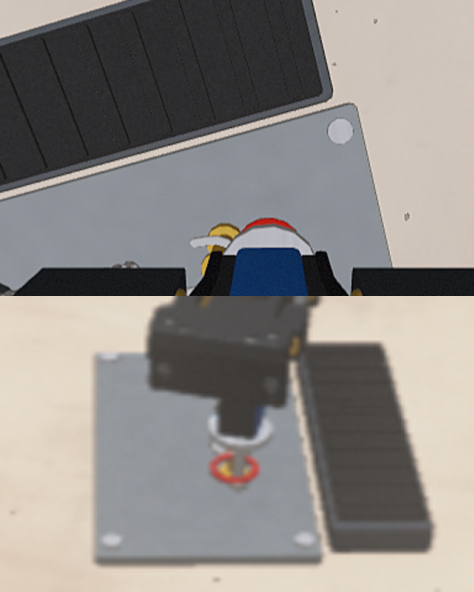

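The hook's lip passes round the pedal side of the post, the force is about zero and the rod sits loose in the eye. Lift straight out, then head for the stand.

Request:
{"op": "play_rows", "data": {
  "commands": [
    {"fingers": 1, "tx": -0.015, "ty": 0, "tz": 0, "ax": 0, "ay": 0, "az": 0},
    {"fingers": 1, "tx": -0.03, "ty": 0, "tz": 0, "ax": 0, "ay": 0, "az": 0},
    {"fingers": 1, "tx": -0.05, "ty": 0, "tz": 0, "ax": 0, "ay": 0, "az": 0},
    {"fingers": 1, "tx": -0.08, "ty": 0, "tz": 0, "ax": 0, "ay": 0, "az": 0},
    {"fingers": 1, "tx": -0.105, "ty": 0, "tz": 0, "ax": 0, "ay": 0, "az": 0}
  ]
}}

```text
time_s: 12.25
tcp_pos: [0.4594, 0.1197, 0.1675]
ee_rot: [[0.0, 0.017, 1.0], [-0.0, 1.0, -0.017], [-1.0, -0.0, 0.0]]
wrist_force: [1.2, -0.1, -1.6]
gripper_width: 0.274
```

```bash
python3 - <<'E'
from h import *
np.set_printoptions(precision=4,suppress=True)
s=cap('side')
im=s['image'].astype(int);m=(im[...,0]-im[...,1]>60)&(im[...,0]-im[...,2]>60)&(im[...,1]<110);q=np.zeros_like(m);q[255:290,310:365]=1;ys,xs=np.nonzero(m&q);print(xs.min(),xs.max(),ys.min(),ys.max())
e=onz(s,((xs.min()+xs.max())/2,(ys.min()+ys.max())/2),.032);post=onz(s,(337,263),.046);print('side eye',e,'minus side post',e-post, np.hypot(*(e-post)[:2]))
plan((.552,.3397,.166),89)
E
```

```text
330 342 270 277
side eye [0.4626 0.1225 0.032 ] minus side post [-0.002   0.0193 -0.014 ] 0.019388511373879383
cur yaw 89.1 turn -0.1
t 12.3 tcp [0.4617 0.1207 0.1714] dist mm 236.95406983254657 | tx ty tz [0.0089 0.2938 0.1158] ax ay az [ 0.0006  0.0023 -0.001 ]
```

Eye sits 19 mm beyond the post: hooked. Carry the puller over the stand.

Request:
{"op": "play_rows", "data": {
  "commands": [
    {"fingers": 1, "tx": 0, "ty": 0.045, "tz": 0.0177, "ax": 0, "ay": 0, "az": 0},
    {"fingers": 1, "tx": 0, "ty": 0.09, "tz": 0.0355, "ax": 0, "ay": 0, "az": 0},
    {"fingers": 1, "tx": 0, "ty": 0.135, "tz": 0.0532, "ax": 0, "ay": 0, "az": 0},
    {"fingers": 1, "tx": 0, "ty": 0.175, "tz": 0.069, "ax": 0, "ay": 0, "az": 0},
    {"fingers": 1, "tx": 0, "ty": 0.21, "tz": 0.083, "ax": 0, "ay": 0, "az": 0}
  ]
}}

```text
time_s: 12.72
tcp_pos: [0.5249, 0.2781, 0.1662]
ee_rot: [[0.0, 0.016, 1.0], [0.0, 1.0, -0.016], [-1.0, 0.0, 0.0]]
wrist_force: [1.0, -0.4, -0.6]
gripper_width: 0.274
```

Request:
{"op": "play_rows", "data": {
  "commands": [
    {"fingers": 1, "tx": 0, "ty": 0.04, "tz": 0.016, "ax": 0, "ay": 0, "az": 0},
    {"fingers": 1, "tx": 0, "ty": 0.07, "tz": 0.028, "ax": 0, "ay": 0, "az": 0},
    {"fingers": 1, "tx": 0, "ty": 0.0838, "tz": 0.0328, "ax": 0, "ay": 0, "az": 0},
    {"fingers": 1, "tx": 0, "ty": 0.0838, "tz": 0.0328, "ax": 0, "ay": 0, "az": 0},
    {"fingers": 1, "tx": 0, "ty": 0.0838, "tz": 0.0328, "ax": 0, "ay": 0, "az": 0}
  ]
}}

```text
time_s: 13.13
tcp_pos: [0.5495, 0.3381, 0.1656]
ee_rot: [[-0.002, 0.017, 1.0], [-0.001, 1.0, -0.017], [-1.0, -0.001, -0.002]]
wrist_force: [0.7, 0.7, -0.4]
gripper_width: 0.276
```

Request:
{"op": "play_rows", "data": {
  "commands": [
    {"fingers": 1, "tx": 0, "ty": 0, "tz": 0, "ax": 0, "ay": 0, "az": 0},
    {"fingers": 1, "tx": 0, "ty": 0, "tz": 0, "ax": 0, "ay": 0, "az": 0},
    {"fingers": 1, "tx": 0, "ty": 0, "tz": 0, "ax": 0, "ay": 0, "az": 0}
  ]
}}

```text
time_s: 13.38
tcp_pos: [0.5499, 0.3372, 0.167]
ee_rot: [[0.0, 0.018, 1.0], [0.0, 1.0, -0.018], [-1.0, 0.0, 0.0]]
wrist_force: [0.2, 0.4, -0.9]
gripper_width: 0.275
```

```bash
python3 - <<'E'
from h import *
np.set_printoptions(precision=4,suppress=True)
w=cap('wrist')
plan((.552,.3397,.0865),89)
# collar visible outline: measure handle position in hand (expect collar near edge at tcp x-.019)
T=np.array(r.sense()['tcp_pos']);c=T-[0,0,.072]
print('tip expected wrist',proj(w,[c,c+[-.019,0,.042]]))
t=cap('side');print('tip side',proj(t,[c,[.552,.3397,.055]]))
cv2.imwrite('pics/k.png',np.hstack([cv2.resize(w['image'][160:320,200:440],(480,320)),cv2.resize(t['image'][270:390,205:325],(320,320))])[:,:,::-1])
E
```

```text
cur yaw 88.9 turn 0.1
t 13.4333 tcp [0.55   0.3373 0.167 ] dist mm 80.56640845787665 | tx ty tz [0.1073 0.0032 0.0026] ax ay az [-0.0003  0.     -0.0001]
tip expected wrist [[317.5694 267.3983]
 [317.014  259.2545]]
tip side [[265.3044 307.627 ]
 [264.6117 325.7806]]
```

Request:
{"op": "play_rows", "data": {
  "commands": [
    {"fingers": 1, "tx": 0.01, "ty": 0.0032, "tz": 0.0026, "ax": 0, "ay": 0, "az": 0},
    {"fingers": 1, "tx": 0.035, "ty": 0.0032, "tz": 0.0026, "ax": 0, "ay": 0, "az": 0},
    {"fingers": 1, "tx": 0.06, "ty": 0.0032, "tz": 0.0026, "ax": 0, "ay": 0, "az": 0},
    {"fingers": 1, "tx": 0.085, "ty": 0.0032, "tz": 0.0026, "ax": 0, "ay": 0, "az": 0},
    {"fingers": 1, "tx": 0.1, "ty": 0.0032, "tz": 0.0026, "ax": 0, "ay": 0, "az": 0}
  ]
}}

```text
time_s: 13.9
tcp_pos: [0.5512, 0.3397, 0.0889]
ee_rot: [[-0.003, 0.018, 1.0], [-0.002, 1.0, -0.018], [-1.0, -0.002, -0.003]]
wrist_force: [-0.9, -0.1, -1.7]
gripper_width: 0.277
```

Request:
{"op": "play_rows", "data": {
  "commands": [
    {"fingers": 1, "tx": 0.004, "ty": 0, "tz": 0, "ax": 0, "ay": 0, "az": 0},
    {"fingers": 1, "tx": 0.0075, "ty": 0, "tz": 0, "ax": 0, "ay": 0, "az": 0},
    {"fingers": 1, "tx": 0.0075, "ty": 0, "tz": 0, "ax": 0, "ay": 0, "az": 0},
    {"fingers": 1, "tx": 0.0075, "ty": 0, "tz": 0, "ax": 0, "ay": 0, "az": 0}
  ]
}}

```text
time_s: 14.23
tcp_pos: [0.5528, 0.341, 0.0869]
ee_rot: [[0.002, 0.017, 1.0], [0.001, 1.0, -0.017], [-1.0, 0.001, 0.002]]
wrist_force: [-0.3, 0.0, -0.7]
gripper_width: 0.276
```

```bash
python3 - <<'E'
from h import *
s=r.sense();print(s['tcp_pos'],s['wrist_force'],s['gripper_width'])
E
```

```text
[0.55277093 0.3409971  0.08693521] [-0.28458943  0.04859272 -0.66996946] 0.2757552147714584
```

Request:
{"op": "play_rows", "data": {
  "commands": [
    {"fingers": 1, "tx": 0.0015, "ty": 0, "tz": 0, "ax": 0, "ay": 0, "az": 0},
    {"fingers": 1, "tx": 0.0015, "ty": 0, "tz": 0, "ax": 0, "ay": 0, "az": 0},
    {"fingers": -1, "tx": 0.0015, "ty": 0, "tz": 0, "ax": 0, "ay": 0, "az": 0},
    {"fingers": -1, "tx": 0.0015, "ty": 0, "tz": 0, "ax": 0, "ay": 0, "az": 0},
    {"fingers": -1, "tx": 0.0015, "ty": 0, "tz": 0, "ax": 0, "ay": 0, "az": 0}
  ]
}}

```text
time_s: 14.65
tcp_pos: [0.5524, 0.3407, 0.0853]
ee_rot: [[0.001, 0.017, 1.0], [0.001, 1.0, -0.017], [-1.0, 0.001, 0.001]]
wrist_force: [-0.6, -0.9, -0.1]
gripper_width: 0.422
```

Request:
{"op": "play_rows", "data": {
  "commands": [
    {"fingers": -1, "tx": 0, "ty": 0, "tz": 0, "ax": 0, "ay": 0, "az": 0},
    {"fingers": -1, "tx": 0, "ty": 0, "tz": 0, "ax": 0, "ay": 0, "az": 0},
    {"fingers": -1, "tx": 0, "ty": 0, "tz": 0, "ax": 0, "ay": 0, "az": 0},
    {"fingers": -1, "tx": 0, "ty": 0, "tz": 0, "ax": 0, "ay": 0, "az": 0},
    {"fingers": -1, "tx": 0, "ty": 0, "tz": 0, "ax": 0, "ay": 0, "az": 0}
  ]
}}

```text
time_s: 15.07
tcp_pos: [0.5521, 0.3406, 0.0848]
ee_rot: [[-0.0, 0.018, 1.0], [-0.0, 1.0, -0.018], [-1.0, -0.0, -0.0]]
wrist_force: [0.5, 0.1, 0.6]
gripper_width: 0.796
```

Request:
{"op": "play_rows", "data": {
  "commands": [
    {"fingers": -1, "tx": -0.03, "ty": 0, "tz": 0, "ax": 0, "ay": 0, "az": 0},
    {"fingers": -1, "tx": -0.07, "ty": 0, "tz": 0, "ax": 0, "ay": 0, "az": 0},
    {"fingers": -1, "tx": -0.12, "ty": 0, "tz": 0, "ax": 0, "ay": 0, "az": 0},
    {"fingers": -1, "tx": -0.17, "ty": 0, "tz": 0, "ax": 0, "ay": 0, "az": 0},
    {"fingers": -1, "tx": -0.2, "ty": 0, "tz": 0, "ax": 0, "ay": 0, "az": 0}
  ]
}}

```text
time_s: 15.48
tcp_pos: [0.5534, 0.3412, 0.2397]
ee_rot: [[0.005, 0.017, 1.0], [0.003, 1.0, -0.017], [-1.0, 0.003, 0.005]]
wrist_force: [-0.0, 0.4, 1.8]
gripper_width: 0.997
```

Request:
{"op": "play_rows", "data": {
  "commands": [
    {"fingers": -1, "tx": -0.05, "ty": 0, "tz": 0, "ax": 0, "ay": 0, "az": 0},
    {"fingers": -1, "tx": -0.05, "ty": 0, "tz": 0, "ax": 0, "ay": 0, "az": 0},
    {"fingers": -1, "tx": -0.05, "ty": 0, "tz": 0, "ax": 0, "ay": 0, "az": 0},
    {"fingers": -1, "tx": -0.05, "ty": 0, "tz": 0, "ax": 0, "ay": 0, "az": 0}
  ]
}}

```text
time_s: 15.82
tcp_pos: [0.5518, 0.3404, 0.2721]
ee_rot: [[-0.001, 0.018, 1.0], [0.0, 1.0, -0.018], [-1.0, 0.0, -0.001]]
wrist_force: [0.2, -0.4, -0.7]
gripper_width: 0.999
```

```bash
python3 - <<'E'
from h import *
np.set_printoptions(precision=4,suppress=True)
st=r.sense();print(st['tcp_pos'],st['gripper_width'],st['time_s'])
s=cap('side');t=cap('top');w=cap('wrist')
for n,p in(('side',s),('wrist',w)):
    d=spotter.silhouettes('spring_puller',p)
    if d:
        m=d[0]['region'];ys,xs=np.nonzero(m);print(n,d[0]['score'],xs.min(),xs.max(),ys.min(),ys.max())
    im=p['image'].astype(int);b=(im[...,2]>130)&(im[...,0]<60)
    ys,xs=np.nonzero(b)
    H=proj(p,[[.552+dx,.34+dy,z] for z in(.06,.12) for dx in(-.012,.012) for dy in(-.012,.012)]);print('expected handle',H.min(0),H.max(0))
im=s['image'].astype(int);m=(im[...,0]-im[...,1]>60)&(im[...,0]-im[...,2]>60)&(im[...,1]<110);q=np.zeros_like(m);q[255:290,310:365]=1;ys,xs=np.nonzero(m&q)
e=onz(s,((xs.min()+xs.max())/2,(ys.min()+ys.max())/2),.032);print('eye side',e,'exp eye',proj(t,[[.4925-.0325,-.0187+.1383,.032]]))
im=t['image'].astype(int);m=(im[...,0]-im[...,1]>40)&(im[...,0]-im[...,2]>40)&(im[...,1]<90);q=np.zeros_like(m);q[225:290,260:320]=1;ys,xs=np.nonzero(m&q);
print('top red',xs.min(),xs.max(),ys.min(),ys.max(), onz(t,((xs.min()+xs.max())/2,(ys.min()+ys.max())/2),.032)) if len(xs) else print('no red top')
E
```

```text
[0.5518 0.3404 0.2721] 0.9990438408306744 15.8167
side 0.66 253 273 295 332
expected handle [254.2074 291.7609] [272.9587 329.3942]
wrist 0.81 299 337 198 248
expected handle [301.5534 205.077 ] [332.8271 249.3063]
eye side [0.4626 0.1225 0.032 ] exp eye [[281.9776 267.2124]]
top red 276 288 260 272 [0.4627 0.1196 0.032 ]
```

```bash
python3 -c "
from station import job
print(job.finish_job())"
```

```text
the job is handed in; nothing more can be done
None
```

The spring is hooked on the brass post, the puller is back upright in its stand, and the job is handed in. No verdict was reported.

- **What I did:** I gripped the puller by its handle and put the rod in the red eye. I pulled the spring out about 50 mm (about 5 N at the wrist) and swung it until the post was in the hook's mouth. Then I let it draw back, lifted the rod out and put the puller back.
- **Spring check:** In the top view the eye is about 143 mm from the pin and about 4 mm off the pin–post line. An earlier side-view measurement put it about 19 mm from the post. Both fit a hooked spring.
- **Puller check:** The puller's outline in the side and wrist pictures matches an upright puller in the stand to within a few pixels. The gripper is open and well above it.
- **Force and time:** The wrist force stayed below about 6 N in the readings I took, and the clock read about 16 s when I last checked, just before handing in.
- **Disagreements:** The side camera reads about 5 mm further in y than the other two, so I used offsets within one picture there. I had reached the 12-picture limit before the puller went back, so I checked the final state by measurement only, not by eye.

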